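Nudge the stage insert onto its locating pins

TASK

The aluminium stage insert is lying crooked on top of the two locating pins of its dark base plate. Push it gently sideways with the fingers, without picking it up, until both its round holes drop over the pins and it lies fully down, flat on the base plate inside the white corner marks. Leave the eyepiece, the filter cube and the hex key set where they stand, and finish clear of everything.

Things in the scene. Friction and masses are not known exactly. Their poses are not given: they have to be found in the camera images.
- stage_base: Dark grey base plate fixed to the worktop, 190 (x) x 230 (y) x 12 mm; origin at the centre of its underside, z up, x roughly away from the robot. Its flat top face is 12 mm above the origin. Two brass pins (see pin0, pin1) stand on it. Thin white corner marks on the top face outline the insert's home, centred at x = +20 mm, y = 0, axes parallel.
- home (a point): Point on the base's top face (12 mm above the worktop) where the origin of the insert lies when it is home; axes as the base.
- pin0 (a point): Foot of the pin at base x = +35, y = +50 mm, on the base's top face. Brass, 12 mm diameter for the lowest 3 mm, then tapering to a 5 mm flat tip 9 mm above the top face.
- pin1 (a point): Foot of the like pin at base x = +35, y = -50 mm, on the base's top face.
- insert: Loose bright aluminium plate, 124 (x) x 150 (y) x 14 mm, 0.4 to 0.7 kg; origin at the centre of its underside, z up. Starts 18 to 30 mm from home towards base -x, up to 22 mm to either side, turned up to 0.16 rad, propped on the pin tips with its near (-x) edge down on the base, tilted about 0.1 rad. Slides with 1 to 5 N. 25 x 61 mm window at x = -22 mm; clips to 6 mm above the top.
- hole0 (a point): Centre, at the underside, of the 14 mm through hole at insert x = +15, y = +50 mm; belongs on pin0 and drops over it when their centres are within about 4 mm.
- hole1 (a point): The same for the 14 mm hole at insert x = +15, y = -50 mm; belongs on pin1.
- eyepiece: Bystander: black eyepiece, 50 mm diameter, 56 mm tall, standing on the worktop beside the base; origin at the centre of its underside.
- filter_cube: Bystander: black filter cube with a blue window, 34 x 39 x 35 mm, standing on the worktop beside the base; origin at the centre of its underside.
- hex_keys: Bystander: black and silver hex key set, 27 x 85 x 18 mm, lying on the worktop beside the base; origin at the centre of its underside.

How it is judged:
At the end, for the whole second after the job is handed in: Each hole lies over its own pin (within 2.5 mm), the insert lies flat (within 0.02 rad) with its underside on the base plate (within 1.5 mm) and at rest; the three bystanders are within 15 mm of where they stood (horizontal distance between hole0 and pin0 below 0.0025 m and horizontal distance between hole1 and pin1 below 0.0025 m and z of insert in the frame of home below 0.0015 m and angle between insert's own z axis and vertical below 0.02 rad and linear speed of insert below 0.01 m/s and distance of each of eyepiece, filter_cube, hex_keys from where it was at the start of the episode below 0.015 m); the robot touches nothing.
It fails at once if the insert is picked up (the middle of its underside more than 12 mm above the base's top face; riding on the pins it stays below 9 mm) (z of insert in the frame of home above 0.012 m).
It fails at once if the insert is tipped up (by more than 0.3 rad) (angle between insert's own z axis and vertical above 0.3 rad).
It fails at once if the insert is shoved or squeezed hard (more than 40 N) (contact force between the fingers and insert above 40 N).
It fails at once if the eyepiece, filter cube or hex key set is knocked (moved by more than 15 mm) (distance of any of eyepiece, filter_cube, hex_keys from where it was at the start of the episode above 0.015 m).
It also fails if it takes over 48 s, if anything falls off the work surface, if the arm or the gripper's body presses on something with over 40 N, if the wrist force passes 120 N, or if a joint passes its speed limit or range.

ROBOT

A 6-joint arm with a two-finger parallel gripper is mounted at the origin on a cart in front of the work surface, level with it; the furniture and walls round the work are solid. World frame = base frame: x ahead of the robot, y to its left, z up, the work surface at z = 0. Lengths are in m, angles in rad, forces in N, time in s.
With the tool pointing down it reaches from about 0.4 to 0.925 m from the base axis. Payload 12.5 kg.
Tool frame: the origin (TCP) lies midway between the tips of the shut fingers; the grasp point (between the pads) lies 19 mm behind it; z points along the fingers, y is the line along which they close (so a half turn about z gives the same grasp; the last joint's range is limited). The gripper opens to 95 mm and grips with 3 to 60 N. Pads are 20 mm wide; open, the fingers measure 119 mm over their backs; the gripper's body (75 mm by 180 mm) begins 59 mm behind the grasp point.
Start: joints at [1.243, 0.491, 1.559, -0, 1.092, -0.106], TCP at [0.137, 0.61, 0.215] pointing down, gripper open.
Joint ranges: [-3.1, 3.1], [-0.84, 2.19], [0.05, 2.79], [-1.13, 4.28], [0.06, 2.93], [-2.69, 2.69]. Speed limits (rad/s): [2.22, 2.22, 2.79, 3.14, 3.14, 3.14].

INTERFACE

Orientations are given as a unit quaternion [w, x, y, z].
In Python, from bench import robot, eyes gives the robot as it stands.
- The arm moves only by the shell command python3 -m crank 'ROWS' [FORCE]. ROWS is JSON, one flat list of numbers, 7 for each row, row after row: the shift along the world's x, y, z in mm, then the turn, a rotation vector about the world's x, y, z in rad, then the finger opening in mm, from 0 to 95.1. In form: [dx, dy, dz, wx, wy, wz, fingers, dx, dy, dz, wx, wy, wz, fingers, ...]. A call has exactly 10 rows; each row shifts and turns the commanded pose from where the row before left it; what a row does not reach is not made up. A row lasts 1/8 s, in which the tool goes at most 62.5 mm and 10.7 degrees, less where a joint would pass 70% of its speed; a pose out of reach is approached as far as the arm can. A call with a gripper value outside its range is refused whole. The fingers move at their own pace and stop on an object; FORCE is the grip in N (left out, the last holds). Time passes only in rows, so rows that do not move let the fingers close, or fill a call up. It gives the time, the measured TCP pose, the force, the opening and the grip force at its end, in the units of the state.
- robot.get_obs(): the state, without advancing time (a new reading comes with each control period).
- eyes.read_camera(name): name is "scene" or "top" or "wrist"; returns the picture (400x640x3 uint8, red, green, blue); there is no depth.
- eyes.camera_params(name): a dict with "fovy" (degrees; the focal length in pixels is half the picture's height over the tangent of half this angle, whatever the lens; pixels are square), "cx", "cy" (the principal point, pixels), "rvec" (rotation vector, rad) and "tvec" (3), from world to camera coordinates, as OpenCV has them; the wrist camera has in their place "tool_from_camera" (4x4, takes a point from camera to tool coordinates, whose origin is the TCP and whose axes are the flange's). Camera axes: x right, y down, z forward; pixel columns grow to the right and rows downward; lengths in m; the calibration is good to about 2 mm. A picture is of the moment at which its call begins: read the wrist's pose just before it. camera_params takes no time and is no camera call.
- robot.sign_off(): hands the job in; it is judged then, once.
The state is a dict: "t": time; "q": joint angles; "dq": joint speeds; "tau": joint torques, N m; "eef_pos": TCP position; "tool_rot": TCP orientation; "contact_force": force on the tool from outside, world axes, zero at the start; "moment": the same for the moment, N m; "grip_width": opening from 0.0 (shut) to 1.0 (fully open); "finger_force": force on a finger pad.
Only numpy, scipy, OpenCV 4.12 (cv2) and the standard library are available. Lean on these libraries where they do the work, as an engineer would, in place of code of your own. Each camera call takes 0.05 s, during which the arm holds its last target. There are 200 camera calls.

## Working session

There is one attempt and no reset: what is moved stays moved. The work goes in short steps, Python scripts to look and compute and a shell command to move; the robot and the scene stay as the last step left them, time stands still between calls to the robot, and variables do not carry over. Pictures are saved under pics/ and viewed, at most 10 in all, crops included, and the job is handed in when it is done.

```bash
mkdir -p pics; ls
python3 - <<'E'
from bench import robot, eyes
import cv2
o=robot.get_obs(); print(o['t'],o['eef_pos'],o['tool_rot'],o['grip_width'])
for n in ['top','scene','wrist']:
    im=eyes.read_camera(n); cv2.imwrite(f'pics/{n}0.png',im[:,:,::-1]); print(n,eyes.camera_params(n))
E
```

```text
pics
0.0 [0.13739553 0.60947127 0.21405189] [-1.30474562e-04  1.10681413e-01  9.93855778e-01 -5.47836926e-04] 1.0017190320829046
top {'fovy': 45.15052938244506, 'cx': 316.98064983127813, 'cy': 199.39390089844315, 'rvec': array([ 2.13219686, -2.14398939,  0.22842065]), 'tvec': array([0.04742434, 0.61781868, 1.0525792 ])}
scene {'fovy': 46.15710548894607, 'cx': 317.2279895948678, 'cy': 209.04011236627142, 'rvec': array([ 2.10535381, -1.00292159,  0.46385588]), 'tvec': array([-0.33658874,  0.35222095,  0.90297759])}
wrist {'fovy': 71.61525786341863, 'cx': 312.9734347480788, 'cy': 197.68706882249916, 'tool_from_camera': array([[ 6.08402070e-04, -9.68659555e-01, -2.48391416e-01,
         6.84588448e-02],
       [ 9.99999465e-01,  7.97114909e-04, -6.59166209e-04,
        -4.73624709e-04],
       [ 8.36504148e-04, -2.48390882e-01,  9.68659522e-01,
        -1.69410290e-01],
       [ 0.00000000e+00,  0.00000000e+00,  0.00000000e+00,
         1.00000000e+00]])}
```

View pics/top0.png

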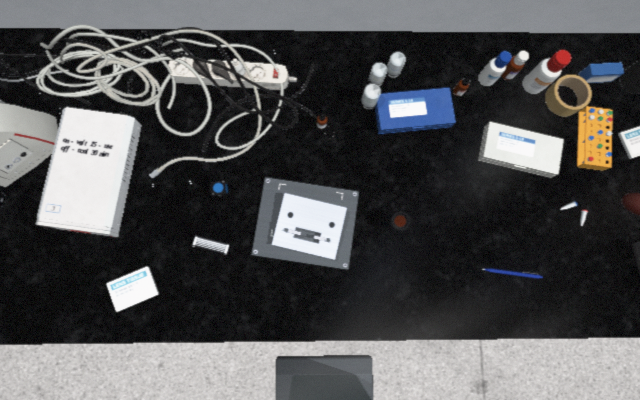

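View pics/scene0.png

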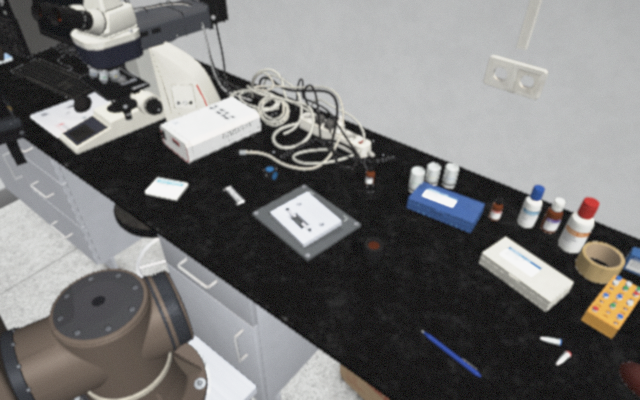

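The top view shows the base around pixel (305,223), with the insert at (311,225). The cube is at (220,188), the hex keys at (210,244) and the eyepiece at (400,221). I'll enlarge the crop to get accurate corners.

```bash
cat > h.py <<'E'
import numpy as np, cv2
from bench import robot, eyes
from scipy.spatial.transform import Rotation as R
def cam(n,obs=None):
    p=eyes.camera_params(n); f=200/np.tan(np.radians(p['fovy'])/2)
    K=np.array([[f,0,p['cx']],[0,f,p['cy']],[0,0,1]])
    if n=='wrist':
        q=obs['tool_rot']; T=np.eye(4); T[:3,:3]=R.from_quat([*q[1:],q[0]]).as_matrix(); T[:3,3]=obs['eef_pos']
        M=np.linalg.inv(T@p['tool_from_camera']); return K,M[:3,:3],M[:3,3]
    return K,cv2.Rodrigues(p['rvec'])[0],p['tvec']
def px2w(c,uv,z):
    K,Rm,t=c; d=Rm.T@np.linalg.inv(K)@[uv[0],uv[1],1]; o=-Rm.T@t
    return o+d*(z-o[2])/d[2]
def proj(c,X):
    K,Rm,t=c; p=(K@(Rm@np.atleast_2d(X).T+t[:,None])).T; return p[:,:2]/p[:,2:]
E
python3 - <<'E'
from h import *
c=cam('top'); np.set_printoptions(precision=4,suppress=True)
print(px2w(c,(305,223),0.012),[px2w(c,u,0.012) for u in [(268,181),(355,193),(347,265),(256,252)]])
for u in [(220,190),(210,244),(400,221)]: print(px2w(c,u,0.02))
im=cv2.imread('pics/top0.png')[170:275,245:365]
cv2.imwrite('pics/c0.png',cv2.resize(im,None,fx=5.5,fy=5.5,interpolation=cv2.INTER_CUBIC))
E
```

```text
[0.5694 0.0716 0.012 ] [array([0.6717, 0.1604, 0.012 ]), array([ 0.6417, -0.0491,  0.012 ]), array([ 0.4697, -0.0264,  0.012 ]), array([0.5014, 0.1866, 0.012 ])]
[0.6482 0.2733 0.02  ]
[0.52   0.2928 0.02  ]
[ 0.5721 -0.1538  0.02  ]
```

View pics/c0.png

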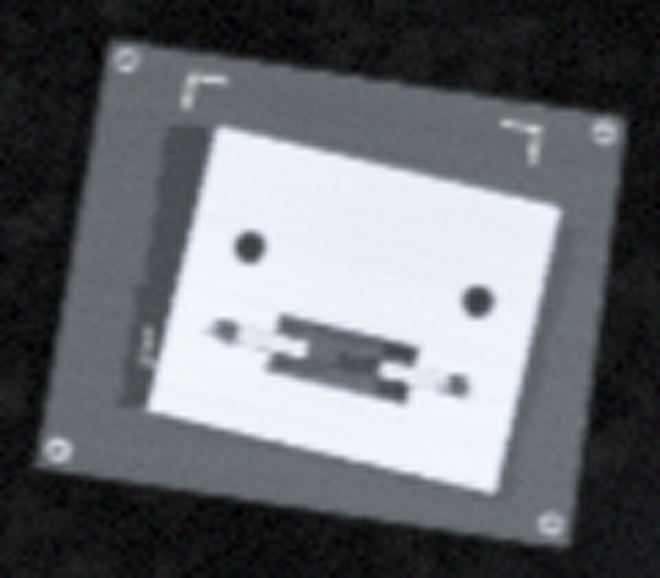

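The insert corners in the crop are at (215,127), (560,207), (497,495) and (148,410). The base corners are (110,40), (627,117), (572,547) and (38,467), and the holes are (250,247) and (478,301).

```bash
cat > m.py <<'E'
from h import *
from scipy.optimize import least_squares
np.set_printoptions(precision=4,suppress=True)
c=cam('top')
f=lambda L,x0=245,y0=170,s=5.5:[((a+.5)/s-.5+x0,(b+.5)/s-.5+y0) for a,b in L]
B=np.array([[95,115],[95,-115],[-95,-115],[-95,115]])/1e3
I=np.array([[62,75],[62,-75],[-62,-75],[-62,75],[15,50],[15,-50]])/1e3
def fit(loc,P):
    r=lambda p:((R.from_euler('z',p[2]).as_matrix()[:2,:2]@loc.T).T+p[:2]-P).ravel()
    s=least_squares(r,[.57,.07,.1]); return s.x,s.fun.reshape(-1,2)*1e3
Bp=np.array([px2w(c,u,.012)[:2] for u in f([(110,40),(627,117),(572,547),(38,467)])])
b,rb=fit(B,Bp); print('base',b,rb)
z=[.038,.038,.026,.026,.0337,.0337]
Ip=np.array([px2w(c,u,h)[:2] for u,h in zip(f([(215,127),(560,207),(497,495),(148,410),(250,247),(478,301)]),z)])
i,ri=fit(I,Ip); print('insert',i,ri)
A=R.from_euler('z',b[2]).as_matrix()[:2,:2]
print('home',A@[.02,0]+b[:2],'pins',A@[.035,.05]+b[:2],A@[.035,-.05]+b[:2],'insert in home',(A.T@(i[:2]-b[:2])-[.02,0])*1e3,i[2]-b[2])
E
python3 m.py
python3 - <<'E'
from h import *
o=robot.get_obs();print(R.from_quat([*o['tool_rot'][1:],o['tool_rot'][0]]).as_matrix())
E
```

```text
base [ 0.5712  0.0694 -0.1522] [[ 0.5913  0.0564]
 [ 0.7163 -0.6984]
 [-0.4364  0.1455]
 [-0.8712  0.4965]]
insert [ 0.5601  0.062  -0.2358] [[ 0.227  -1.0378]
 [ 0.2605 -0.1275]
 [ 0.6439  0.9592]
 [-0.9398 -0.2515]
 [-0.1747  0.5336]
 [-0.0169 -0.076 ]]
home [0.591  0.0664] pins [0.6134 0.1136] [0.5982 0.0147] insert in home [-29.8171  -9.0557] -0.08365293992890802
[[-9.75504030e-01  2.19981380e-01 -2.82472086e-04]
 [ 2.19981534e-01  9.75503744e-01 -7.55186907e-04]
 [ 1.09425519e-04 -7.98826514e-04 -9.99999675e-01]]
```

Fit residuals are under 1 mm. Relative to home, the insert is 30 mm back, 9 mm to −y and turned −0.084 rad. My plan is to use the two open fingers as a fork: push the −y edge sideways to square it up, then push the near edge forward.

```bash
python3 -m crank '[30,-47,0,0,0,-0.14,70,30,-47,0,0,0,-0.14,70,30,-47,0,0,0,-0.14,70,30,-47,0,0,0,-0.14,70,30,-47,0,0,0,-0.15,70,30,-47,0,0,0,-0.15,70,30,-47,0,0,0,-0.15,70,30,-47,0,0,0,-0.15,70,30,-47,0,0,0,-0.15,70,30,-47,0,0,0,-0.15,70]' 10
cat > st.py <<'E'
from m import *
o=robot.get_obs(); M=R.from_quat([*o['tool_rot'][1:],o['tool_rot'][0]]).as_matrix()
print('t',o['t'],'tcp',o['eef_pos'],'base mm',A.T@(o['eef_pos'][:2]-b[:2])*1e3,'yaw tooly',np.arctan2(M[1,1],M[0,1]),'F',o['contact_force'],'F base',A.T@o['contact_force'][:2],'q',o['q'],o['grip_width']*95.1)
E
python3 st.py | tail -2
```

```text
t: 1.4
eef_pos: [0.4382, 0.138, 0.2147]
tool_rot: [0.0, 0.747, 0.665, 0.0]
contact_force: [0.4, 1.3, -0.1]
grip_width: 0.735
finger_force: 0.0
home [0.591  0.0664] pins [0.6134 0.1136] [0.5982 0.0147] insert in home [-29.8171  -9.0557] -0.08365293992890802
t 1.4 tcp [0.4382 0.138  0.2147] base mm [-141.8383   47.5984] yaw tooly -0.11608619199893926 F [ 0.4194  1.2853 -0.0744] F base [0.2198 1.3341] q [0.1611 0.2561 1.9474 0.     0.9378 0.2772] 69.9014430719606
```

```bash
python3 -m crank '[21,-35.6,0,0,0,-0.036,70,21,-35.6,0,0,0,0,70,21,-35.6,0,0,0,0,70,21,-35.6,0,0,0,0,70,22,-35.6,0,0,0,0,70,0,0,-30,0,0,0,70,0,0,-30,0,0,0,70,0,0,-30,0,0,0,70,0,0,0,0,0,0,70,0,0,0,0,0,0,70]' 10
python3 st.py | tail -1
python3 - <<'E'
from h import *
o=robot.get_obs(); im=eyes.read_camera('wrist'); cv2.imwrite('pics/w1.png',im[:,:,::-1])
E
```

```text
t: 2.65
eef_pos: [0.5439, -0.0383, 0.1256]
tool_rot: [0.0, 0.757, 0.653, 0.0]
contact_force: [-0.2, 0.1, 0.7]
grip_width: 0.736
finger_force: 0.0
t 2.65 tcp [ 0.5439 -0.0383  0.1256] base mm [ -10.6267 -110.6617] yaw tooly -0.14691386235309092 F [-0.1981  0.1076  0.6571] F base [-0.2121  0.0763] q [-0.1915  0.4897  1.8513  0.      0.7996 -0.0446] 69.99291270798413
```

View pics/w1.png

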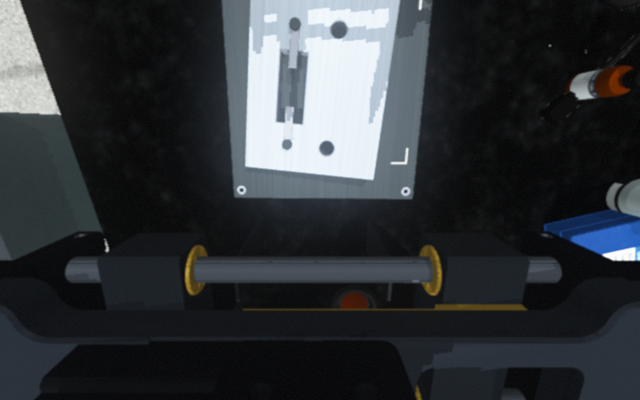

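The wrist view shows the base's −y corners at (413,199) and (235,198), the insert's −y corners at (373,180) and (247,166), and the holes at (339,30) and (327,148). I'll check these against the estimate.

```bash
python3 - <<'E' | tail -7
from m import *
o=robot.get_obs(); w=cam('wrist',o)
for n,u,z in [('B+',(413,199),.012),('B-',(235,198),.012),('I+',(373,180),.038),('I-',(247,166),.026),('h0',(339,30),.0337),('h1',(327,148),.0337)]:
    print(n,A.T@(px2w(w,u,z)[:2]-b[:2])*1e3)
E
```

```text
home [0.591  0.0664] pins [0.6134 0.1136] [0.5982 0.0147] insert in home [-29.8171  -9.0557] -0.08365293992890802
B+ [  96.545  -115.4106]
B- [ -91.4014 -115.3091]
I+ [ 47.2097 -90.3441]
I- [-73.6608 -79.4335]
h0 [11.8085 37.1341]
h1 [  3.5025 -61.1268]
```

```bash
python3 -m crank '[0,0,-30,0,0,0,70,0,0,-30,0,0,0,70,0,0,-30,0,0,0,70,0,0,-17,0,0,-0.005,70,0,0,0,0,0,0,70,0.6,4,0,0,0,0,70,0.6,4,0,0,0,0,70,0.45,3,0,0,0,0,70,0.45,3,0,0,0,0,70,0,0,0,0,0,0,70]' 10
python3 st.py | tail -1
```

```text
t: 3.95
eef_pos: [0.5456, -0.0241, 0.0178]
tool_rot: [0.0, 0.759, 0.651, 0.0]
contact_force: [1.4, -0.2, 0.1]
grip_width: 0.736
finger_force: 0.1
t 3.95 tcp [ 0.5456 -0.0241  0.0178] base mm [-11.0819 -96.3371] yaw tooly -0.15177613079584476 F [ 1.3654 -0.1546  0.0997] F base [1.373  0.0542] q [-0.1651  0.6595  1.92    0.0001  0.5618 -0.0134] 70.01712387531005
```

```bash
python3 -m crank '[0.3,2,0,0,0,0,70,0.3,2,0,0,0,0,70,0.3,2,0,0,0,0,70,0.3,2,0,0,0,0,70,0.3,2,0,0,0,0,70,0.2,1.2,0,0,0,0,70,0,0,0,0,0,0,70,0,0,0,0,0,0,70,0,0,0,0,0,0,70,0,0,0,0,0,0,70]'
python3 st.py | tail -1
python3 - <<'E'
from h import *
o=robot.get_obs(); im=eyes.read_camera('wrist'); t=eyes.read_camera('top')
a=im[:300,130:530]; t=cv2.resize(t[165:275,240:370],None,fx=3,fy=3,interpolation=cv2.INTER_CUBIC)
c=np.zeros((330,800,3),np.uint8); c[:300,:400]=a; c[:,400:790]=t
cv2.imwrite('pics/w2.png',c[:,:,::-1])
E
```

```text
t: 5.2
eef_pos: [0.547, -0.0129, 0.0175]
tool_rot: [-0.0, 0.759, 0.651, -0.0]
contact_force: [0.2, 0.1, 0.1]
grip_width: 0.737
finger_force: 0.0
t 5.2 tcp [ 0.547  -0.0129  0.0175] base mm [-11.3879 -85.1013] yaw tooly -0.15191438655324133 F [0.1502 0.1245 0.1232] F base [0.1296 0.1459] q [-0.1444  0.661   1.9171  0.0001  0.5639  0.0074] 70.10914113054646
```

View pics/w2.png

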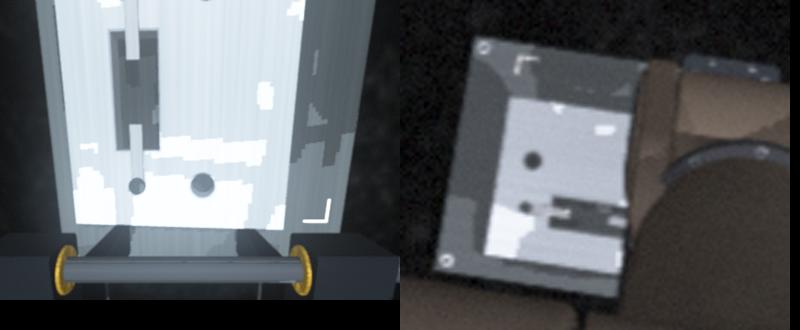

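The sideways push moved the insert. In the wrist view hole1 is at (332,185) and the −y corners are at (205,224) and (413,230). In the top crop hole0 is at (532,160), with corners TL (510,98) and BL (484,255).

```bash
python3 - <<'E' | tail -7
from m import *
o=robot.get_obs(); w=cam('wrist',o)
for n,u,z in [('I+',(413,230),.038),('I-',(205,224),.026),('h1',(332,185),.0337)]:
    print(n,A.T@(px2w(w,u,z)[:2]-b[:2])*1e3)
for n,(x,y),z in [('h0',(532,160),.0337),('TL',(510,98),.038),('BL',(484,255),.026)]:
    print(n,A.T@(px2w(c,((x-400+.5)/3-.5+240,(y+.5)/3-.5+165),z)[:2]-b[:2])*1e3)
E
```

```text
home [0.591  0.0664] pins [0.6134 0.1136] [0.5982 0.0147] insert in home [-29.8171  -9.0557] -0.08365293992890802
I+ [ 46.878  -73.5712]
I- [-76.6646 -74.3561]
h1 [  0.3786 -48.2406]
h0 [-0.7884 52.438 ]
TL [44.326  76.7367]
BL [-78.3859  77.9632]
```

```bash
python3 -m crank '[-1.2,-8,0,0,0,0,70,0,0,-0,0,0,0,70,0,0,28,0,0,0,70,0,0,29,0,0,0,70,0,0,29,0,0,0.17,88,-13,18,0,0,0,0.17,88,-13,18,0,0,0.17,88]' 10; python3 st.py | tail -1
```

```text
t 5.3 tcp [ 0.5471 -0.013   0.0176] base mm [-11.3258 -85.1194] yaw tooly -0.15188314258233895 F [0.1438 0.1526 0.2773] F base [0.119  0.1726] q [-0.1444  0.661   1.917   0.0001  0.5639  0.0074] 69.61031059127936invalid input
```

That call was malformed and was refused with nothing moved. I'll write it again carefully.

```bash
python3 -m crank '[-1.2,-8,0,0,0,0,70, 0,0,28,0,0,0,70, 0,0,29,0,0,0,70, 0,0,29,0,0,0,70, -9,12,0,0,0,0.175,88, -9,12,0,0,0,0.175,88, -9,12,0,0,0,0.175,88, -9,12,0,0,0,0.175,88, -9,12,0,0,0,0.175,88, -9,12,0,0,0,0.175,88]' 10; python3 st.py | tail -1
```

```text
t: 6.55
eef_pos: [0.4917, 0.0508, 0.1037]
tool_rot: [-0.0, 0.327, 0.945, 0.0]
contact_force: [0.9, 0.3, 0.4]
grip_width: 0.924
finger_force: 0.0
t 6.55 tcp [0.4917 0.0508 0.1037] base mm [-75.7605 -30.458 ] yaw tooly 0.9035245811730901 F [0.908  0.2805 0.3921] F base [0.855  0.4149] q [-0.0307  0.4653  1.9914  0.0001  0.6849 -0.9343] 87.88867595355444
```

```bash
python3 -m crank '[-8,11.5,0,0,0,0.172,88, -8,11.5,0,0,0,0.172,88, -8,11.5,0,0,0,0.171,88, 0,0,0,0,0,0,88, 0,0,-22,0,0,0,88, 0,0,-22,0,0,0,88, 0,0,-22,0,0,0,88, 0,0,-20,0,0,0,88, 0,0,0,0,0,0,88, 0,0,0,0,0,0,88]' 10; python3 st.py | tail -1
python3 - <<'E'
from h import *
o=robot.get_obs(); im=eyes.read_camera('wrist'); t=eyes.read_camera('top')
a=im[:300,130:530]; t=cv2.resize(t[165:275,240:370],None,fx=3,fy=3,interpolation=cv2.INTER_CUBIC)
c=np.zeros((330,800,3),np.uint8); c[:300,:400]=a; c[:,400:790]=t
cv2.imwrite('pics/w3.png',c[:,:,::-1])
E
```

```text
t: 7.8
eef_pos: [0.4685, 0.0851, 0.0182]
tool_rot: [0.0, 0.08, 0.997, 0.0]
contact_force: [0.9, -0.3, 0.9]
grip_width: 0.928
finger_force: 0.0
t 7.8 tcp [0.4685 0.0851 0.0182] base mm [-103.8917   -0.0955] yaw tooly 1.410919496024639 F [ 0.9227 -0.2654  0.9315] F base [ 0.9523 -0.1225] q [ 0.0408  0.6043  2.0923  0.0002  0.4444 -1.3703] 88.26908882182938
```

View pics/w3.png

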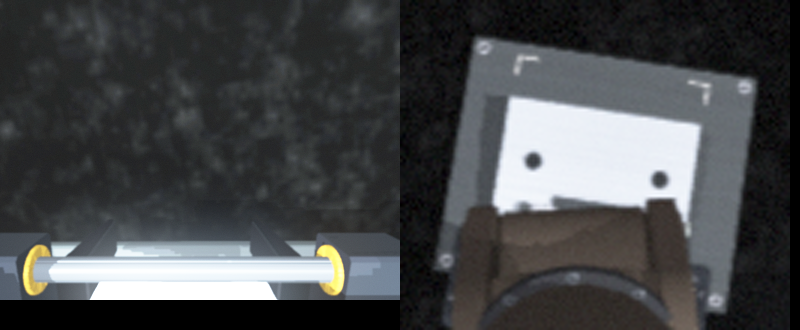

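In the top crop the holes are at (532,160) and (659,180), and the far corners are at (510,98) and (700,125). I'll add an automatic hole measurement from the top camera.

```bash
cat > ho.py <<'E'
from m import *
# holes: dark blobs near the expected place, in the top view; args: expected base x of hole, height of hole rim
import sys
def holes(x,z,n=3):
    im=np.mean([eyes.read_camera('top').astype(float) for _ in range(n)],0).mean(2)
    out=[]
    for y in (.05,-.05):
        P=A@[x,y]+b[:2]; u,v=proj(c,[P[0],P[1],z])[0]
        u0,v0=int(round(u)),int(round(v)); r=6
        w=im[v0-r:v0+r+1,u0-r:u0+r+1]; yy,xx=np.mgrid[-r:r+1,-r:r+1]
        k=np.clip(np.median(w)*.8-w,0,None)*(np.hypot(xx,yy)<=6)
        uv=(u0+(k*xx).sum()/k.sum(),v0+(k*yy).sum()/k.sum())
        out.append(A.T@(px2w(c,uv,z)[:2]-b[:2])*1e3)
    h=np.array(out); print('holes',h.ravel(),'err to pins',(h-[[35,50],[35,-50]]).ravel(),'rot',np.arctan2(-(h[0]-h[1])[0],(h[0]-h[1])[1]))
holes(float(sys.argv[1]),float(sys.argv[2]))
E
python3 ho.py 0.0 .0337|tail -1
```

```text
holes [ -1.0461  51.796   -1.1663 -47.6528] err to pins [-36.0461   1.796  -36.1663   2.3472] rot -0.0012092711960335555
```

```bash
python3 -m crank '[4,-0.6,0,0,0,0.008,88, 4,-0.6,0,0,0,0,88, 4,-0.6,0,0,0,0,88, 4,-0.6,0,0,0,0,88, 4,-0.6,0,0,0,0,88, 4,-0.6,0,0,0,0,88, 4,-0.6,0,0,0,0,88, 4,-0.6,0,0,0,0,88, 4,-0.6,0,0,0,0,88, 4,-0.6,0,0,0,0,88]' 10; python3 st.py | tail -1; python3 ho.py .023 .0337|tail -1
```

```text
t: 9.3
eef_pos: [0.5065, 0.0795, 0.0174]
tool_rot: [-0.002, 0.075, 0.997, -0.0]
contact_force: [-7.3, 1.4, 4.5]
grip_width: 0.924
finger_force: 3.4
t 9.3 tcp [0.5065 0.0795 0.0174] base mm [-65.4367   0.1273] yaw tooly 1.4210377662295455 F [-7.2852  1.3675  4.5313] F base [-7.4083  0.2474] q [ 0.0267  0.634   2.0005  0.0004  0.5111 -1.3947] 87.8655424863318
holes [ 19.3713  51.2778  16.0721 -43.2351] err to pins [-15.6287   1.2778 -18.9279   6.7649] rot -0.03489317377925212
```

Run:
```python
from h import *
t=eyes.read_camera('top')
cv2.imwrite('pics/w4.png',cv2.resize(t[165:275,240:370],None,fx=5,fy=5,interpolation=cv2.INTER_CUBIC)[:,:,::-1])
```

```text
(no output)
```

View pics/w4.png

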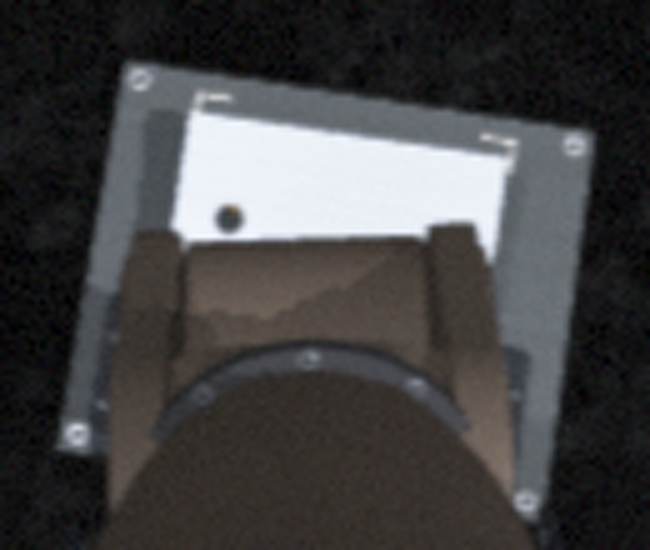

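The arm now hides hole1. Hole0 is at (230,219) with brass showing at its far rim, and the far corners are at (190,112) and (507,158).

```bash
cat > px.py <<'E'
from m import *
import sys
# px.py z x y [z x y ...] : pixels of 5x crop -> base mm
a=list(map(float,sys.argv[1:]))
for z,x,y in zip(a[::3],a[1::3],a[2::3]): print(z,A.T@(px2w(c,((x+.5)/5-.5+240,(y+.5)/5-.5+165),z)[:2]-b[:2])*1e3)
E
python3 px.py .0337 230 219 .038 190 112 .038 507 158 | tail -3
```

```text
0.0337 [22.2907 51.5103]
0.038 [69.1701 77.7239]
0.038 [ 69.5856 -72.8081]
```

Hole0 is 12.7 mm short in x and 1.5–2 mm off in y, with rotation about 0, and the force is moderate. I'll continue slowly.

```bash
python3 -m crank '[2,-0.3,0,0,0,0,88, 2,-0.3,0,0,0,0,88, 2,-0.3,0,0,0,0,88, 2,-0.3,0,0,0,0,88, 1,-0.15,0,0,0,0,88, 1,-0.15,0,0,0,0,88, 1,-0.15,0,0,0,0,88, 0,0,0,0,0,0,88, 0,0,0,0,0,0,88, 0,0,0,0,0,0,88]' 10; python3 st.py | tail -1
python3 - <<'E'
from h import *
t=eyes.read_camera('top')
cv2.imwrite('pics/w5.png',cv2.resize(t[165:275,240:370],None,fx=5,fy=5,interpolation=cv2.INTER_CUBIC)[:,:,::-1])
E
```

```text
t: 10.75
eef_pos: [0.5185, 0.0778, 0.0176]
tool_rot: [-0.001, 0.075, 0.997, 0.0]
contact_force: [-5.4, 1.8, 3.5]
grip_width: 0.923
finger_force: 2.6
t 10.75 tcp [0.5185 0.0778 0.0176] base mm [-53.394    0.2728] yaw tooly 1.4208145625483883 F [-5.4436  1.7721  3.5452] F base [-5.6493  0.9265] q [ 0.0229  0.6421  1.9737  0.0003  0.527  -1.3982] 87.76244898201364
```

View pics/w5.png

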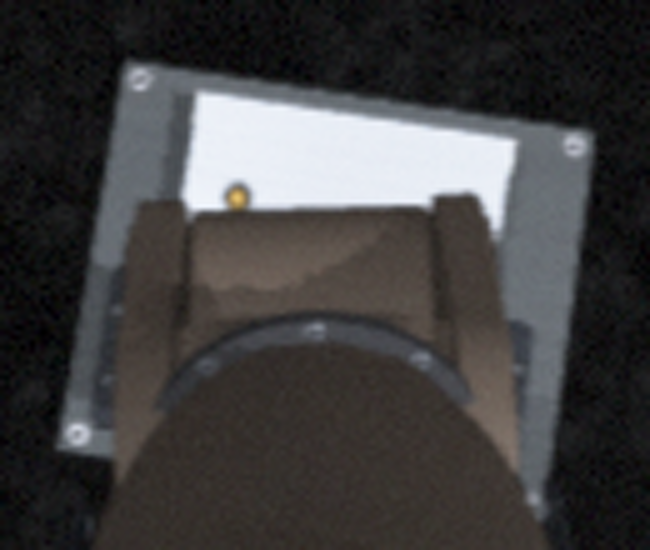

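The brass pin now sits inside hole0 at (236,197). The far corners are at (195,92) and (517,141).

```bash
python3 px.py .026 195 92 .026 517 141 .038 195 92 .038 517 141 .026 236 196 .0337 236 196 .021 237 198| tail -7
python3 - <<'E'
from m import *
for X in ([.082,.075],[.082,-.075]):
  for z in (.026,.038):
    P=A@X+b[:2]; u=proj(c,[*P,z])[0]; print(X,z,(u-[240,165]+.5)*5-.5)
E
```

```text
0.026 [81.5559 77.9349]
0.026 [ 80.892  -77.0254]
0.038 [79.021  76.9245]
0.038 [ 78.3642 -76.3755]
0.026 [34.8122 50.8921]
0.0337 [33.507  50.4297]
0.021 [34.7786 50.5749]
base [ 0.5712  0.0694 -0.1522] [[ 0.5913  0.0564]
 [ 0.7163 -0.6984]
 [-0.4364  0.1455]
 [-0.8712  0.4965]]
insert [ 0.5601  0.062  -0.2358] [[ 0.227  -1.0378]
 [ 0.2605 -0.1275]
 [ 0.6439  0.9592]
 [-0.9398 -0.2515]
 [-0.1747  0.5336]
 [-0.0169 -0.076 ]]
home [0.591  0.0664] pins [0.6134 0.1136] [0.5982 0.0147] insert in home [-29.8171  -9.0557] -0.08365293992890802
[0.082, 0.075] 0.026 [201.2505  92.001 ]
[0.082, 0.075] 0.038 [200.0446  86.4875]
[0.082, -0.075] 0.026 [513.1007 138.1197]
[0.082, -0.075] 0.038 [515.1414 133.0873]
```

```bash
python3 -m crank '[-3,0.4,0,0,0,0,88, -9,1.4,0,0,0,0,88, -12,1.8,0,0,0,0,88, -12,1.8,0,0,0,0,88, -12,1.8,0,0,0,0,88, 0,0,20,0,0,0,88, 0,0,0,0,0,0,88, 0,0,0,0,0,0,88, 0,0,0,0,0,0,88, 0,0,0,0,0,0,88]' 10; python3 st.py | tail -1; python3 ho.py .035 .026|tail -1
python3 - <<'E'
from h import *
t=eyes.read_camera('top');s=eyes.read_camera('scene')
a=cv2.resize(t[165:275,240:370],None,fx=4,fy=4,interpolation=cv2.INTER_CUBIC); e=cv2.resize(s[180:260,245:365],None,fx=4.2,fy=4.2,interpolation=cv2.INTER_CUBIC)[:, :]
a=a[:336];e=e[:, :275*2][:336]
d=np.zeros((440,800,3),np.uint8); 
im=np.hstack([cv2.resize(t[165:275,240:370],(400,338),interpolation=cv2.INTER_CUBIC),cv2.resize(s[180:260,245:365],(400,267),interpolation=cv2.INTER_CUBIC).__class__(0) if 0 else np.vstack([cv2.resize(s[180:260,245:365],(400,267),interpolation=cv2.INTER_CUBIC),np.zeros((71,400,3),np.uint8)])])
cv2.imwrite('pics/w6.png',im[:,:,::-1])
E
```

```text
t: 12.05
eef_pos: [0.4709, 0.0849, 0.0372]
tool_rot: [-0.0, 0.075, 0.997, -0.0]
contact_force: [-0.2, -0.6, 0.3]
grip_width: 0.923
finger_force: 0.0
t 12.05 tcp [0.4709 0.0849 0.0372] base mm [-101.4792    0.0994] yaw tooly 1.4209715486409074 F [-0.1927 -0.6184  0.2543] F base [-0.0967 -0.6405] q [ 0.0402  0.5691  2.0759  0.0001  0.4972 -1.3809] 87.8054928069871
holes [ 35.1234  50.1769  34.6485 -49.5504] err to pins [ 0.1234  0.1769 -0.3515  0.4496] rot -0.004761642958840431
```

View pics/w6.png

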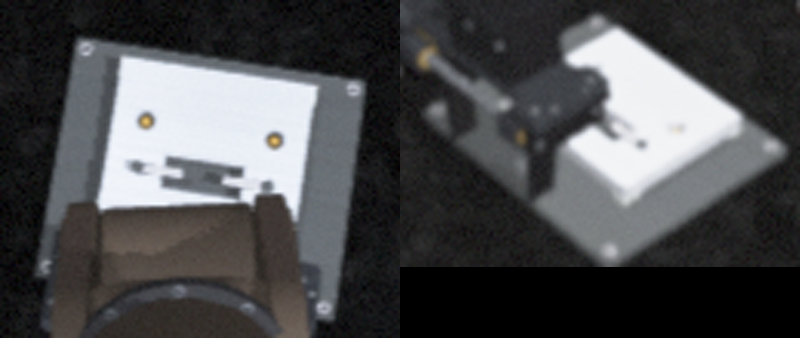

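Both brass pins appear centred in the holes. I'll check flatness by comparing the outline in the scene view with the flat and tilted predictions.

```bash
python3 - <<'E' | tail -9
from m import *
s=cam('scene'); 
for nm,X in (('far+y',[.082,.075]),('far-y',[.082,-.075]),('near-y',[-.042,-.075])):
  P=A@X+b[:2]
  for z in (.012,.026,.032,.038): print(nm,z,((proj(s,[*P,z])[0]-[245,180]+.5)*400/120-.5+[400,0]).round(0),end=' ')
  print()
for X in ([.095,-.115],[-.095,-.115]): print('base corner',((proj(s,[*(A@X+b[:2]),.012])[0]-[245,180]+.5)*400/120-.5+[400,0]).round(0))
E
python3 - <<'E'
from h import *
s=np.mean([eyes.read_camera('scene').astype(float) for _ in range(4)],0)
cv2.imwrite('pics/w7.png',cv2.resize(s[175:245,310:380],None,fx=8,fy=8,interpolation=cv2.INTER_CUBIC)[:,:,::-1])
E
```

```text
[-0.9398 -0.2515]
 [-0.1747  0.5336]
 [-0.0169 -0.076 ]]
home [0.591  0.0664] pins [0.6134 0.1136] [0.5982 0.0147] insert in home [-29.8171  -9.0557] -0.08365293992890802
far+y 0.012 [617.  42.] far+y 0.026 [617.  29.] far+y 0.032 [617.  23.] far+y 0.038 [616.  18.] 
far-y 0.012 [740. 128.] far-y 0.026 [741. 115.] far-y 0.032 [741. 110.] far-y 0.038 [742. 104.] 
near-y 0.012 [626. 201.] near-y 0.026 [626. 188.] near-y 0.032 [626. 182.] near-y 0.038 [626. 176.] 
base corner [787. 146.]
base corner [609. 263.][ WARN:0@2.079] global loadsave.cpp:1063 imwrite_ Unsupported depth image for selected encoder is fallbacked to CV_8U.
```

View pics/w7.png

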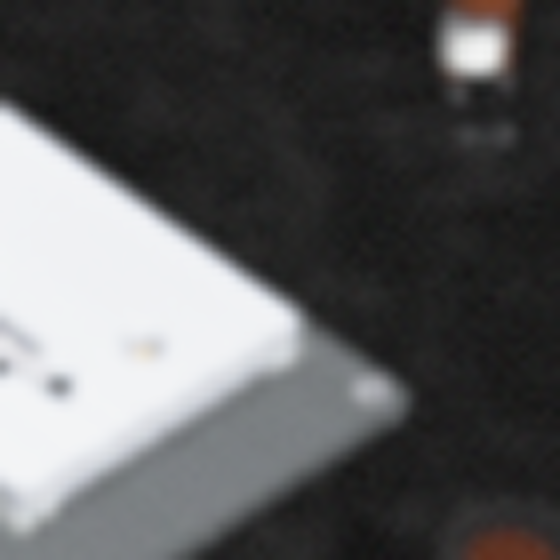

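The far corner's top edge projects to about row 113; the prediction is 115 if flat and 104 if tilted. It meets the base with no gap, so the insert is down and flat. I'll lift clear and hand in.

```bash
python3 -m crank '[0,0,25,0,0,0,88, 0,0,25,0,0,0,88, 0,0,25,0,0,0,88, 0,0,25,0,0,0,88, 0,0,25,0,0,0,88, 0,0,0,0,0,0,88, 0,0,0,0,0,0,88, 0,0,0,0,0,0,88, 0,0,0,0,0,0,88, 0,0,0,0,0,0,88]' 10; python3 ho.py .035 .026|tail -1; python3 -c "
from bench import robot
print(robot.sign_off())"
```

```text
t: 13.75
eef_pos: [0.471, 0.085, 0.1623]
tool_rot: [-0.0, 0.075, 0.997, 0.0]
contact_force: [0.2, -0.5, 0.3]
grip_width: 0.925
finger_force: 0.0
holes [ 35.1105  50.1826  34.6697 -49.5501] err to pins [ 0.1105  0.1826 -0.3303  0.4499] rot -0.004419792521058914
the job is handed in; nothing more can be done
None
```

The insert is down over both pins: the top camera puts the hole centres within about 0.6 mm of the pins, and the scene view shows it lying flat. The arm finished clear without going near the bystanders, and the job was handed in at about 14 s; the hand-in gave no verdict.

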